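Gauge the depth of the blue bud vase

ROBOT

A 6-joint arm with a two-finger parallel gripper is mounted at the origin on the work surface. World frame = base frame: x ahead of the robot, y to its left, z up, the work surface at z = 0. Lengths are in m, angles in degrees, forces in N, time in s.
With the tool pointing down it reaches from about 0.35 to 0.875 m from the base axis. Payload 4.2 kg.
Tool frame: the origin (TCP) lies midway between the tips of the shut fingers; the grasp point (between the pads) lies 19 mm behind it; z points along the fingers, y is the line along which they close (so a half turn about z gives the same grasp; the last joint's range is limited). The gripper opens to 87 mm and grips with 3 to 60 N. Pads are 19 mm wide; open, the fingers measure 117 mm over their backs; the gripper's body (75 mm by 190 mm) begins 51 mm behind the grasp point.
Start: joints at [79.446, 22.042, 0.453, 0, -68.411, -14.817], TCP at [0.268, 0.565, 0.223] pointing down, gripper open.
Joint ranges: [-179.83, 179.83], [-69.29, 118.12], [-61.27, 80.66], [-181.25, 117.63], [-171.15, -9.14], [-177.46, 177.46]. Speed limits (degrees/s): [159.86, 159.86, 180, 180, 180, 180].

INTERFACE

Orientations are given as a 3x3 rotation matrix whose columns are the frame's x, y, z axes.
In Python, from station import r, cams gives the robot as it stands.
- The arm moves only by the tool play_rows, never from a script. Its argument "commands" is text: rows parted by semicolons, each of 6 numbers parted by spaces: the shift along the world's x, y, z normalised to -1 to 1, where 1 is 30 mm, then the turn, a rotation vector about the world's x, y, z normalised to -1 to 1, where 1 is 0.15 rad. A call has 1 to 20 rows; each row shifts and turns the commanded pose from where the row before left it; what a row does not reach is not made up. A row lasts 1/10 s, in which the tool goes at most 50 mm and 8.59 degrees, less where a joint would pass 70% of its speed; a pose out of reach is approached as far as the arm can. A call with a number of a shift or a turn outside -1 to 1 is refused whole. A call with a gripper value outside its range is refused whole. "grip" is the finger opening in mm, from 0 to 87, set as the call begins (left out, the last holds). The fingers move at their own pace and stop on an object; the grip force is fixed at half the most. Time passes only in rows, so rows that do not move let the fingers close. It gives the time, the measured TCP pose, the force, the opening and the grip force at its end, in the units of the state.
- r.sense(): the state, without advancing time (a new reading comes with each control period).
- cams.capture(name): name is "scene" or "side" or "wrist"; returns (picture, depth): 420x560x3 uint8, blue, green, red; 420x560 float32, m along the optical axis (not along the pixel's ray), 0 where there is no reading.
- cams.camera_info(name): a dict with "mtx" (3x3 intrinsics, pixels), "k1" (the pictures are not rectified: a ray, as slopes to the right and down, at radius r is drawn at 1 + k1 r^2 times it, then the intrinsics apply), "R" (3x3) and "t" (3): a world point X has camera coordinates R X + t. Camera axes: x right, y down, z forward; pixel columns grow to the right and rows downward; lengths in m; the calibration is good to about 2 mm. A picture is of the moment at which its call begins: read the wrist's pose just before it. camera_info takes no time and is no camera call; for the wrist camera it gives the pose at the moment of the call.
- r.finish_job(): hands the job in; it is judged then, once.
The state is a dict: "time_s": time; "joints": joint angles; "joint_velocities": joint speeds; "effort": joint torques, N m; "tcp_pos": TCP position; "ee_rot": TCP orientation; "wrist_force": force on the tool from outside, world axes, zero at the start; "moment": the same for the moment, N m; "gripper_width": opening from 0.0 (shut) to 1.0 (fully open); "gripper_force": force on a finger pad.
Only numpy, scipy, OpenCV 4.12 (cv2) and the standard library are available. Lean on these libraries where they do the work, as an engineer would, in place of code of your own. Each camera call takes 0.05 s, during which the arm holds its last target. There are 200 camera calls.

TASK

Take the depth gauge out of its wooden stand and lower its steel rod into the narrow mouth of the blue vase. The red ring stops on the rim while you gently press the rod on down until it bottoms out inside; never force it, the glazed ware chips. Let go and leave the gauge standing in the vase, rod on the bottom and ring lying on the rim to mark the depth, and leave everything else where it is.

Things in the scene. Friction and masses are not known exactly. Their poses are not given: they have to be found in the camera images.
- gauge: Loose depth gauge, 0.1 to 0.15 kg: steel rod 10 mm thick, foot tapered to 7 mm, 112 mm long, under a yellow square handle 26 x 26 x 48 mm (160 mm overall). Origin at the centre of the rod's lower end, z up the rod, x and y normal to the handle's faces. Starts upright in the stand's hole, rod end 22 mm below the stand's top. A red ring on the rod is held by friction.
- gauge_tip (a point): Centre of the lower end face of the rod (same as the gauge's origin). The rod's foot, its lowest 5 mm, is called gauge_c0.
- gauge_grip (a point): Middle of the yellow handle, 137 mm above the rod's end, 25 mm above the handle's underside: the place to grip it.
- ring_under (a point): Centre of the underside of the red ring (40 mm diameter, 8 mm thick) on the gauge's rod. The ring stays by friction wherever it is put and slides along the rod under about 3.5 N. It starts 26 to 50 mm above the rod's lower end; its height above that end is the depth marked.
- stand: Wooden block 70 x 70 x 30 mm, fixed to the table, with one upright 13 mm hole 22 mm deep in the middle of its top. Origin at the centre of its underside.
- vase: Blue glazed vase fixed upright on a round plywood bat (112 mm diameter, 10 mm thick). Belly 94 mm across, flared lip 44 mm. Origin at the centre of the bat's underside. Inside is a straight upright blind hole 14 mm wide, its mouth flaring to about 24 mm over the top 10 mm. more than 20 N between gauge and vase chips it.
- vase_rim (a point): Centre of the blue vase's mouth at rim height, 112 mm above the table. The hole's bottom lies 60 to 90 mm below the rim, different each time and in no pose: it must be felt, as a rise well above the ring's 3.5 N drag.
- plain_vase: Bystander: an unglazed terracotta-coloured vase of the same shape on a bat, loose. Not to be gauged. Origin at the centre of the bat's underside.
- mug: Bystander: white mug, 80 mm diameter, 95 mm tall, loose. Origin at the centre of its underside.
- glaze_jar: Bystander: green jar with black cap, 60 mm diameter, 85 mm tall, loose. Origin at the centre of its underside.
- knife: Bystander: wooden modelling knife, 165 mm long, lying on the table, loose. Origin under its middle, x along it.
Things that resemble listed ones, but are neither listed nor needed, are in the scene too. Leave any green or purple look-alike of the vase alone.

How it is judged (in metres and radians):
On the way, in this order (a step that is already met when the one before it is completed fails the run):
1. the gauge is lifted out of its stand (z of gauge_tip in the frame of stand above 0.04 m), for 0.1 s.
2. the rod's end presses on the bottom of the blue vase while the ring lies on the rim (contact force between gauge_c0 and anything else above 0.5 N and horizontal distance between gauge_tip and vase_rim below 0.008 m and z of gauge_tip in the frame of vase_rim below -0.054 m and z of ring_under in the frame of vase_rim below 0.002 m), for 0.1 s.
At the end, for the whole second after the job is handed in: After the rod has pressed on the hidden bottom, the released gauge stands at rest and upright (within about 6 degrees) in the blue vase, its rod still home on the bottom and the ring's underside lying on the rim within 2 mm; nothing else has been moved (horizontal distance between each of gauge_tip, ring_under and vase_rim below 0.008 m and z of gauge_tip in the frame of vase_rim below -0.054 m and z of ring_under in the frame of vase_rim below 0.002 m and angle between gauge's own z axis and vertical below 0.1 rad and contact force between gauge and the fingers below 0.05 N and linear speed of gauge below 0.01 m/s); the robot touches nothing.
It fails at once if gauge pressed on the blue vase's rim or wall with more than 20 N (contact force between gauge and vase above 20 N).
It fails at once if rod pressed on the bottom with more than 20 N (contact force between gauge_c0 and anything else above 20 N).
It fails at once if the terracotta vase, mug, glaze jar or wooden modelling knife moved more than 15 mm (distance of any of plain_vase, mug, glaze_jar, knife from where it was at the start of the episode above 0.015 m).
It also fails if it takes over 58 s, if anything falls off the work surface, if the arm or the gripper's body presses on something with over 40 N, if the wrist force passes 120 N, or if a joint passes its speed limit or range.

## Working session

There is one attempt and no reset: what is moved stays moved. The work goes in short steps, Python scripts to look and compute and a tool call to move; the robot and the scene stay as the last step left them, time stands still between calls to the robot, and variables do not carry over. Pictures are saved under pics/ and viewed, at most 10 in all, crops included, and the job is handed in when it is done.

Besides the shell and the picture viewer there is one more tool, called after "Emit:" by a JSON object that holds its "method" and its "body", one argument or row to a line. play_rows: Moves the arm, as the interface text tells. Scaled input: -1 to 1 covers 30 mm each way for a shift and 0.15 rad each way for a turn. Its arguments: {"type":"object","properties":{"commands":{"type":"string"},"grip":{"type":"number"}},"required":["commands"]}

```bash
mkdir -p pics; ls; cat > h.py <<'E'
import numpy as np,cv2
from station import r,cams
def shot(n):
    i=cams.camera_info(n); p,d=cams.capture(n); return p,d,i
def ray(i,u,v):
    K=np.array(i['mtx']);k=i['k1']
    D=np.array([k,0,0,0,0.])
    q=cv2.undistortPoints(np.array([[[u,v]]],float),K,D)[0,0]
    R=np.array(i['R']);t=np.array(i['t'])
    return -R.T@t, R.T@np.array([q[0],q[1],1.])
def onz(i,u,v,z):
    o,d=ray(i,u,v); return o+d*(z-o[2])/d[2]
def ond(i,u,v,dep):
    o,d=ray(i,u,v); return o+d*dep
E
python3 - <<'E'
from h import *
for n in("scene","side"):
    p,d,i=shot(n); cv2.imwrite(f"pics/{n}0.png",p); np.save(f"{n}0.npy",d); print(n,ray(i,280,210))
print(r.sense())
E
```

```text
pics
scene (array([1.34616286, 0.26202311, 0.67703706]), array([-0.7934563 , -0.20737732, -0.57232058]))
side (array([ 0.11494101, -0.57865952,  0.84974711]), array([ 0.39381572,  0.59551517, -0.70029319]))
{'time_s': 0.1, 'joints': array([ 7.94476618e+01,  2.20853017e+01,  3.88059082e-01, -2.47640093e-02,
       -6.84113931e+01, -1.48181544e+01]), 'joint_velocities': array([-0.00366353, -0.04969525,  0.23896415,  0.03927759,  0.07001686,
       -0.0359205 ]), 'effort': array([-8.32093683e-04, -3.91691351e+01,  1.87934411e+01,  4.23195630e+00,
        1.34340132e-02, -6.73641375e-05]), 'tcp_pos': array([0.26753484, 0.56425183, 0.22158461]), 'ee_rot': array([[ 9.03487798e-01, -4.28613169e-01, -7.42321433e-04],
       [-4.28613801e-01, -9.03486029e-01, -1.79035251e-03],
       [ 9.66916211e-05,  1.93573086e-03, -9.99998122e-01]]), 'wrist_force': array([0.46758669, 0.65974514, 0.06973975]), 'moment': array([0.00076673, 0.02402522, 0.03413963]), 'gripper_force': 0.0, 'gripper_width': 0.9955779241743864}
```

View pics/scene0.png

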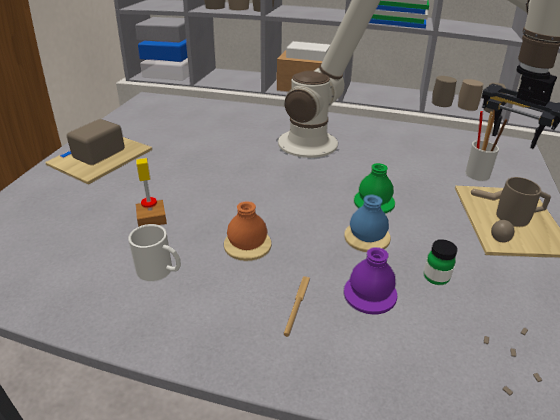

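View pics/side0.png

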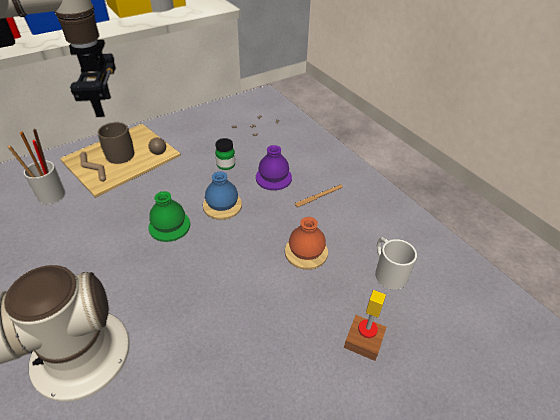

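The gauge is the only thing with a yellow handle: scene (143,170), side (377,302), in the stand at scene (151,213). Possible vases in the scene view are terracotta (247,230), green (376,187), purple (373,280) and blue on plywood (370,222). I choose the blue one, side (221,193).

```bash
cat >> h.py <<'E'
def mask(p,lo,hi,box=None):
    h=cv2.cvtColor(p,cv2.COLOR_BGR2HSV); m=cv2.inRange(h,np.array(lo),np.array(hi))
    if box: 
        k=np.zeros_like(m);x0,y0,x1,y1=box;k[y0:y1,x0:x1]=255;m&=k
    return m
def cen(m):
    y,x=np.nonzero(m); return x.mean(),y.mean(),len(x),(x.min(),y.min(),x.max(),y.max())
def tri(a,b):
    (o1,d1),(o2,d2)=a,b
    A=np.stack([d1,-d2],1); s=np.linalg.lstsq(A,o2-o1,rcond=None)[0]
    P,Q=o1+s[0]*d1,o2+s[1]*d2; return (P+Q)/2,np.linalg.norm(P-Q)
E
python3 - <<'E'
from h import *
S=cv2.imread("pics/scene0.png");D=cv2.imread("pics/side0.png")
si,di=cams.camera_info("scene"),cams.camera_info("side")
def both(lo,hi,b1,b2,n):
    a=cen(mask(S,lo,hi,b1));b=cen(mask(D,lo,hi,b2))
    print(n,a,b,tri(ray(si,*a[:2]),ray(di,*b[:2])))
both((22,150,80),(35,255,255),(120,140,180,220),(350,270,400,330),"yellow")
both((0,220,120),(4,255,255),(120,180,180,220),(340,300,400,345),"ring")
both((100,80,30),(120,255,255),(340,190,395,250),(195,165,245,220),"blue")
# lip: row widths at the top
for im,i,b in((S,si,(340,190,395,250)),(D,di,(195,165,245,220))):
    m=mask(im,(100,80,30),(120,255,255),b);y0=cen(m)[3][1]
    w=[(y,)+tuple(np.nonzero(m[y])[0][[0,-1]]) for y in range(y0,y0+14)]
    print(w)
crop=cv2.resize(S[130:260,110:200],None,fx=4,fy=4);c2=cv2.resize(D[270:360,340:410],(405,520))
cv2.imwrite("pics/c1.png",np.hstack([crop,c2]))
E
```

```text
yellow (np.float64(142.6839826839827), np.float64(169.06060606060606), 231, (np.int64(136), np.int64(158), np.int64(149), np.int64(180))) (np.float64(375.4088235294118), np.float64(303.13235294117646), 340, (np.int64(366), np.int64(290), np.int64(385), np.int64(316))) (array([ 0.53226227, -0.29212956,  0.1424103 ]), np.float64(0.0017664985210877806))
ring (np.float64(148.3625), np.float64(201.8125), 80, (np.int64(141), np.int64(197), np.int64(156), np.int64(205))) (np.float64(368.1025641025641), np.float64(327.65384615384613), 78, (np.int64(359), np.int64(320), np.int64(376), np.int64(335))) (array([ 0.53356036, -0.29186358,  0.04901185]), np.float64(0.0023008491484187185))
blue (np.float64(369.36972111553786), np.float64(220.41195219123506), 1255, (np.int64(350), np.int64(195), np.int64(387), np.int64(241))) (np.float64(220.7060773480663), np.float64(192.3038674033149), 905, (np.int64(205), np.int64(171), np.int64(237), np.int64(210))) (array([0.46042301, 0.24875101, 0.04995602]), np.float64(0.0015871389449372676))
[(195, np.int64(370), np.int64(372)), (196, np.int64(366), np.int64(
[... 269 characters left out ...]
4, np.int64(364), np.int64(380)), (205, np.int64(364), np.int64(379)), (206, np.int64(363), np.int64(379)), (207, np.int64(362), np.int64(379)), (208, np.int64(359), np.int64(380))]
[(171, np.int64(220), np.int64(221)), (172, np.int64(215), np.int64(224)), (173, np.int64(214), np.int64(225)), (174, np.int64(213), np.int64(226)), (175, np.int64(212), np.int64(226)), (176, np.int64(212), np.int64(226)), (177, np.int64(212), np.int64(226)), (178, np.int64(212), np.int64(226)), (179, np.int64(213), np.int64(226)), (180, np.int64(213), np.int64(226)), (181, np.int64(213), np.int64(228)), (182, np.int64(212), np.int64(229)), (183, np.int64(211), np.int64(231)), (184, np.int64(210), np.int64(232))]
```

View pics/c1.png

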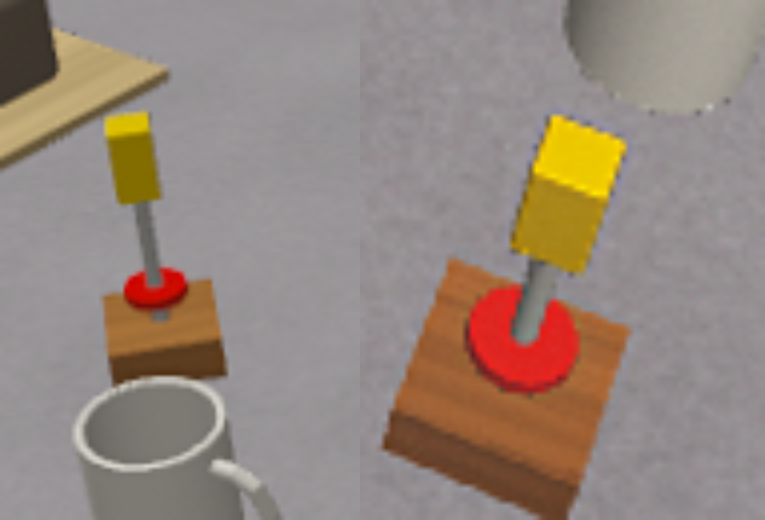

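The crop confirms it: yellow handle upright over the red ring, in the brown stand, with the mug close by. Next I work out the rough moves.

```bash
python3 - <<'E'
from h import *
si,di=cams.camera_info("scene"),cams.camera_info("side"),
print(onz(si,372.5,200,.112),onz(di,219.3,176.5,.112))
s=r.sense(); w=cams.camera_info("wrist"); R=np.array(w['R']);c=-R.T@np.array(w['t']);print(c-s['tcp_pos'],R.T[:,2],w['mtx'])
# stand top corner in side crop -> yaw
k=lambda x,y:(340+(x-360)*70/405,270+y*90/520)
P=[onz(di,*k(*q),.03) for q in((450,260),(628,326),(582,475),(395,405))]
print(np.round(P,3),np.mean(P,0)); print([np.degrees(np.arctan2(*(P[b]-P[a])[[1,0]])) for a,b in((0,1),(1,2),(2,3),(3,0))])
P=[onz(di,*k(*q),.168) for q in((555,116),(625,143),(605,198),(535,175))]
print(np.round(P,3),np.mean(P,0)); print([np.degrees(np.arctan2(*(P[b]-P[a])[[1,0]])) for a,b in((0,1),(1,2),(2,3),(3,0))])
E
```

```text
[0.46567698 0.24939463 0.112     ] [0.45911465 0.24249051 0.112     ]
[ 0.07143946 -0.03375332  0.16185293] [-0.2614143   0.12102441 -0.95760934] [[351.07071848   0.         281.89750525]
 [  0.         351.07071848 204.5210605 ]
 [  0.           0.           1.        ]]
[[ 0.541 -0.248  0.03 ]
 [ 0.58  -0.305  0.03 ]
 [ 0.525 -0.34   0.03 ]
 [ 0.485 -0.284  0.03 ]] [ 0.53274234 -0.29411396  0.03      ]
[np.float64(-55.80901467788022), np.float64(-146.82491487581837), np.float64(125.11069516234286), np.float64(33.00459944599013)]
[[ 0.535 -0.279  0.168]
 [ 0.547 -0.299  0.168]
 [ 0.527 -0.312  0.168]
 [ 0.514 -0.293  0.168]] [ 0.53061799 -0.29595787  0.168     ]
[np.float64(-58.16001511709856), np.float64(-148.1893396288028), np.float64(126.0608009906386), np.float64(33.87251708976929)]
```

Emit:
{"method": "play_rows", "body": {
  "commands": "0.59 -0.98 0.12 0 0 -0.334;0.59 -0.98 0.12 0 0 -0.334;0.59 -0.98 0.12 0 0 -0.334;0.59 -0.98 0.12 0 0 -0.334;0.59 -0.98 0.12 0 0 -0.334;0.59 -0.98 0.12 0 0 -0.334;0.59 -0.98 0.12 0 0 -0.334;0.59 -0.98 0.12 0 0 -0.334;0.59 -0.98 0.12 0 0 -0.334;0.59 -0.98 0.12 0 0 -0.334;0.59 -0.98 0.12 0 0 -0.334;0 0 0 0 0 0;0 0 0 0 0 0;0 0 0 0 0 0"
}}

```text
time_s: 1.5
tcp_pos: [0.4621, 0.2416, 0.2618]
ee_rot: [[0.546, -0.838, -0.001], [-0.838, -0.546, -0.0], [-0.0, 0.001, -1.0]]
wrist_force: [0.1, 0.9, 0.4]
gripper_width: 1.002
gripper_force: 0.0
```

```bash
python3 - <<'E'
from h import *
p,d,i=shot("wrist"); cv2.imwrite("pics/w1.png",p); np.save("w1.npy",d); import pickle; pickle.dump(i,open("w1.pkl","wb"))
E
```

```text
(no output)
```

View pics/w1.png

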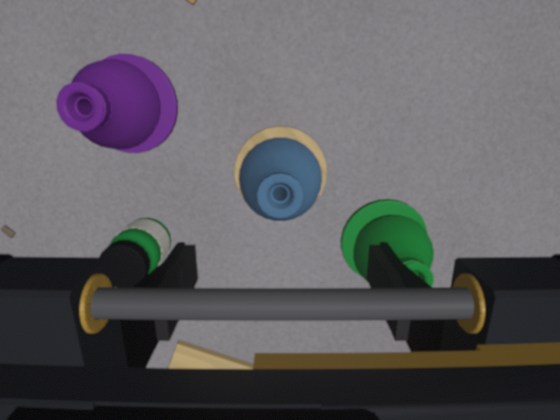

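The blue vase is seen from above: its mouth is at (280,194), with purple at the left, green at the right and the jar at (130,255). I fit its mouth and lip.

```bash
cat >> h.py <<'E'
def lip(p,i,near,lo=10,hi=60):
    g=cv2.GaussianBlur(cv2.cvtColor(p,cv2.COLOR_BGR2GRAY),(3,3),0)
    x,y=map(int,near); s=45; c=cv2.resize(g[y-s:y+s,x-s:x+s],None,fx=4,fy=4,interpolation=cv2.INTER_CUBIC)
    for a,b in((8,20),(20,32)):
        q=cv2.HoughCircles(c,cv2.HOUGH_GRADIENT,1.5,20,param1=60,param2=25,minRadius=a*4,maxRadius=b*4)
        if q is not None:
            for u,v,rr in q[0][:3]:
                U,V=(u+.5)/4-.5+x-s,(v+.5)/4-.5+y-s
                P=onz(i,U,V,.112); print("circle",round(U,1),round(V,1),round(rr/4,1),P.round(4),"diam",np.linalg.norm(P-onz(i,U+rr/4,V,.112))*2)
E
python3 - <<'E'
from h import *
import pickle; i=pickle.load(open("w1.pkl","rb"));p=cv2.imread("pics/w1.png");d=np.load("w1.npy")
lip(p,i,(280,194))
m=mask(p,(12,60,100),(25,180,255),(225,115,340,230));print(cen(m))
y,x=np.nonzero(m);print(x[y<160].min(),x.max(),y.min())
print("lip z",ond(i,280,194-17,d[177,280]),ond(i,262,194,d[194,262]),ond(i,298,194,d[194,298]))
E
```

```text
circle 257.7 173.6 19.8 [0.4879 0.2409 0.112 ] diam 0.03572609353717495
circle 259.6 167.6 19.8 [0.4894 0.2353 0.112 ] diam 0.035552120152931646
circle 249.4 172.1 11.5 [0.4948 0.2438 0.112 ] diam 0.02073740318128796
circle 268.9 174.7 31.0 [0.4788 0.2362 0.112 ] diam 0.055965560388313774
circle 270.4 183.7 30.5 [0.4732 0.2425 0.112 ] diam 0.05562939479060074
circle 265.2 170.6 25.5 [0.4837 0.2349 0.112 ] diam 0.04590807141068186
(np.float64(279.788385043755), np.float64(147.34208432776452), 1257, (np.int64(234), np.int64(126), np.int64(326), np.int64(195)))
236 326 126
lip z [0.46918967 0.23268009 0.11140808] [0.47435249 0.25514174 0.11128882] [0.44685192 0.23675792 0.11271903]
```

```bash
cat >> h.py <<'E'
def pts(d,i,box):
    x0,y0,x1,y1=box; v,u=np.mgrid[y0:y1,x0:x1]; uv=np.stack([u.ravel(),v.ravel()],1).astype(float)
    q=cv2.undistortPoints(uv[:,None],np.array(i['mtx']),np.array([i['k1'],0,0,0,0.]))[:,0]
    z=d[y0:y1,x0:x1].ravel(); C=np.c_[q*z[:,None],z]; R=np.array(i['R'])
    return (C-np.array(i['t']))@R, uv
def lipfit(d,i,box):
    P,uv=pts(d,i,box); s=(P[:,2]>.106)&(P[:,2]<.118); print("n",s.sum(),"meanz",P[s,2].mean())
    h=cv2.convexHull(uv[s].astype(np.float32)); (u,v),ax,_=cv2.fitEllipse(h)
    X=onz(i,u,v,.112); c,rad=cv2.minEnclosingCircle(P[s,:2].astype(np.float32))
    print("ellipse",(u,v),ax,X.round(4),"3d circ",c,rad); return X
E
python3 - <<'E'
from h import *
import pickle; i=pickle.load(open("w1.pkl","rb"));d=np.load("w1.npy")
lipfit(d,i,(250,160,312,225))
E
```

```text
n 1216 meanz 0.11105700207785531
ellipse (279.1864013671875, 195.26266479492188) (43.900455474853516, 45.41035461425781) [0.4605 0.2473 0.112 ] 3d circ (0.46003103256225586, 0.24787305295467377) 0.02127043530344963
```

Emit:
{"method": "play_rows", "body": {
  "commands": "0.13 -0.99 0 0 0 0;0.13 -0.99 0 0 0 0;0.13 -0.99 0 0 0 0;0.13 -0.99 0 0 0 0;0.13 -0.99 0 0 0 0;0.13 -0.99 0 0 0 0;0.13 -0.99 0 0 0 0;0.13 -0.99 0 0 0 0;0.13 -0.99 0 0 0 0;0.13 -0.99 0 0 0 0;0.13 -0.99 0 0 0 0;0.13 -0.99 0 0 0 0;0.13 -0.99 0 0 0 0;0.13 -0.99 0 0 0 0;0.13 -0.99 0 0 0 0;0.13 -0.99 0 0 0 0;0.13 -0.99 0 0 0 0;0.13 -0.99 0 0 0 0;0 0 0 0 0 0;0 0 0 0 0 0"
}}

```text
time_s: 3.55
tcp_pos: [0.5328, -0.2927, 0.2614]
ee_rot: [[0.546, -0.838, -0.001], [-0.838, -0.546, 0.001], [-0.001, 0.001, -1.0]]
wrist_force: [0.6, -1.2, -0.1]
gripper_width: 0.998
gripper_force: 0.0
```

```bash
python3 - <<'E'
from h import *
p,d,i=shot("wrist"); cv2.imwrite("pics/w2.png",p); np.save("w2.npy",d); import pickle; pickle.dump(i,open("w2.pkl","wb"))
m=mask(p,(22,120,60),(35,255,255)); n,l,st,c=cv2.connectedComponentsWithStats(m); print(st[1:],c[1:])
P,uv=pts(d,i,(0,0,560,420)); s=(m.ravel()>0)&(P[:,2]>.160)&(P[:,2]<.176); print(s.sum(),P[s].mean(0))
q=cv2.minAreaRect(P[s,:2].astype(np.float32)*1000); print(q)
E
```

```text
[[ 266  179   34   45 1396]] [[282.09240688 202.23280802]]
1111 [ 0.53258305 -0.29347422  0.16729937]
((532.1275024414062, -292.8026428222656), (24.798900604248047, 25.572370529174805), 33.239864349365234)
```

View pics/w2.png

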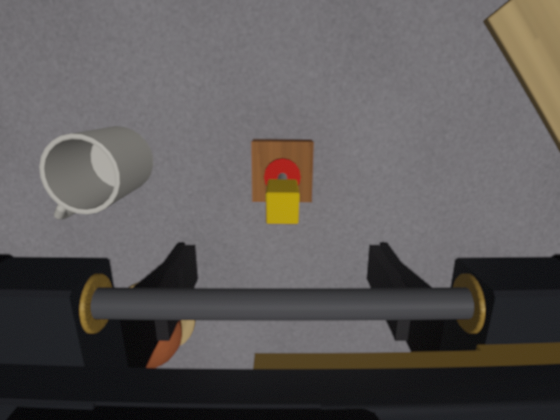

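The yellow top is at (282,205), square to the fingers and under the TCP to within 1 mm. The mug is well left, so I descend and grip.

Emit:
{"method": "play_rows", "body": {
  "commands": "0 0 -0.9 0 0 0;0 0 -0.9 0 0 0;0 0 -0.9 0 0 0;0 0 -0.9 0 0 0;0 0 -0.45 0 0 0;0 0 -0.45 0 0 0;0 0 0 0 0 0;0 0 0 0 0 0"
}}

```text
time_s: 4.4
tcp_pos: [0.5334, -0.2933, 0.128]
ee_rot: [[0.546, -0.838, 0.001], [-0.838, -0.546, -0.001], [0.001, -0.001, -1.0]]
wrist_force: [0.5, -0.1, -0.3]
gripper_width: 1.0
gripper_force: 0.0
```

Emit:
{"method": "play_rows", "body": {
  "commands": "0 0 0 0 0 0;0 0 0 0 0 0;0 0 0 0 0 0;0 0 0 0 0 0;0 0 0 0 0 0;0 0 0 0 0 0;0 0 0 0 0 0;0 0 0 0 0 0",
  "grip": 15
}}

```text
time_s: 5.2
tcp_pos: [0.5326, -0.2933, 0.1271]
ee_rot: [[0.545, -0.838, -0.0], [-0.838, -0.545, 0.0], [-0.0, 0.0, -1.0]]
wrist_force: [-0.0, 1.0, -0.5]
gripper_width: 0.355
gripper_force: 0.0
```

Emit:
{"method": "play_rows", "body": {
  "commands": "0 0 0 0 0 0;0 0 0 0 0 0;0 0 0 0 0 0;0 0 0 0 0 0"
}}

```text
time_s: 5.6
tcp_pos: [0.5326, -0.2933, 0.1271]
ee_rot: [[0.545, -0.838, -0.0], [-0.838, -0.545, 0.0], [-0.0, 0.0, -1.0]]
wrist_force: [-1.3, -0.3, -0.2]
gripper_width: 0.297
gripper_force: 30.0
```

Emit:
{"method": "play_rows", "body": {
  "commands": "0 0 0.4 0 0 0;0 0 0.8 0 0 0;0 0 0.8 0 0 0;0 0 0.8 0 0 0;0 0 0.8 0 0 0;0 0 0.8 0 0 0;0 0 0.6 0 0 0;0 0 0 0 0 0"
}}

```text
time_s: 6.4
tcp_pos: [0.5339, -0.2939, 0.2812]
ee_rot: [[0.546, -0.838, 0.007], [-0.838, -0.546, -0.003], [0.006, -0.004, -1.0]]
wrist_force: [-0.1, -0.9, -1.2]
gripper_width: 0.298
gripper_force: 30.0
```

Emit:
{"method": "play_rows", "body": {
  "commands": "-0.06 0.5 0 0 0 0;-0.133 1 0 0 0 0;-0.133 1 0 0 0 0;-0.133 1 0 0 0 0;-0.133 1 0 0 0 0;-0.133 1 0 0 0 0;-0.133 1 0 0 0 0;-0.133 1 0 0 0 0;-0.133 1 0 0 0 0;-0.133 1 0 0 0 0;-0.133 1 0 0 0 0;-0.133 1 0 0 0 0;-0.133 1 0 0 0 0;-0.133 1 0 0 0 0;-0.133 1 0 0 0 0;-0.133 1 0 0 0 0;-0.133 1 0 0 0 0;-0.133 1 0 0 0 0;-0.08 0.5 0 0 0 0;0 0 0 0 0 0"
}}

```text
time_s: 8.4
tcp_pos: [0.4594, 0.248, 0.2758]
ee_rot: [[0.548, -0.837, -0.002], [-0.837, -0.548, -0.001], [-0.0, 0.003, -1.0]]
wrist_force: [1.2, 0.1, -1.2]
gripper_width: 0.299
gripper_force: 30.0
```

Emit:
{"method": "play_rows", "body": {
  "commands": "0 0 0 0 0 0;0 0 0 0 0 0;0 0 0 0 0 0"
}}

```text
time_s: 8.7
tcp_pos: [0.4606, 0.2457, 0.2772]
ee_rot: [[0.544, -0.839, -0.0], [-0.839, -0.544, -0.0], [0.0, 0.0, -1.0]]
wrist_force: [-0.5, -0.3, -1.2]
gripper_width: 0.298
gripper_force: 30.0
```

```bash
python3 - <<'E'
from h import *
im={n:shot(n) for n in("scene","side","wrist")}
for n in im: cv2.imwrite(f"pics/{n}3.png",im[n][0])
cv2.imwrite("pics/c3.png",np.hstack([cv2.resize(im["scene"][0][100:260,310:430],None,fx=3,fy=3),cv2.resize(im["side"][0][80:240,160:280],None,fx=3,fy=3)]))
E
```

```text
(no output)
```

View pics/c3.png

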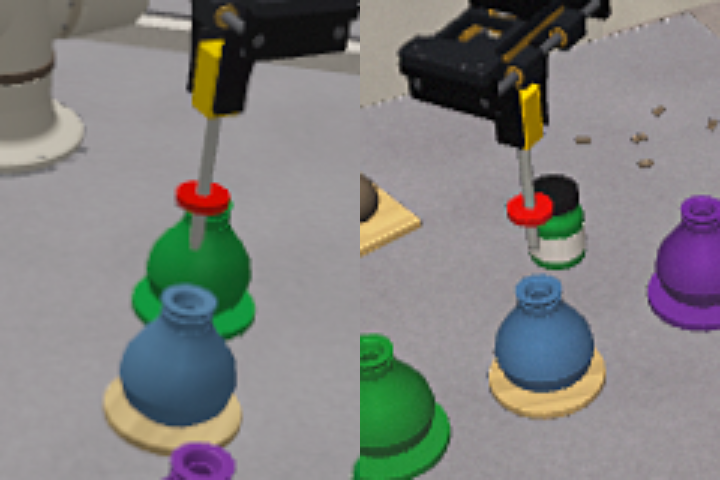

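View pics/wrist3.png

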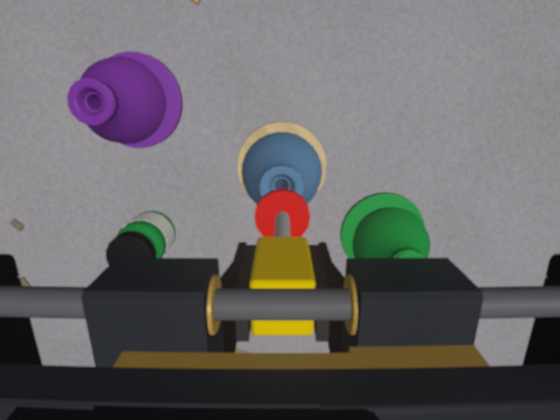

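The gauge is held upright. In the wrist view the ring is at (282,213), in front of the mouth at (282,185). I compare the ring centre with the mouth.

```bash
python3 - <<'E'
from h import *
p=cv2.imread("pics/wrist3.png"); i=cams.camera_info("wrist"); s=r.sense()
m=mask(p,(0,180,100),(5,255,255)); n,l,st,c=cv2.connectedComponentsWithStats(m); k=1+st[1:,4].argmax(); print(st[k],c[k])
h=cv2.convexHull(np.argwhere(l==k)[:,::-1].astype(np.int32))[:,0]; h=h[h[:,1]<232]
el=cv2.fitEllipse(h.astype(np.float32)); print(el)
zt=s['tcp_pos'][2]-.119+.037+.008
print("ring",onz(i,*el[0],zt), "diam",np.linalg.norm(onz(i,el[0][0]-el[1][0]/2,el[0][1],zt)-onz(i,el[0][0]+el[1][0]/2,el[0][1],zt)), s['tcp_pos'])
S,D=cv2.imread("pics/scene3.png"),cv2.imread("pics/side3.png");si,di=cams.camera_info("scene"),cams.camera_info("side")
a=cen(mask(S,(0,220,120),(4,255,255),(350,140,410,185)));b=cen(mask(D,(0,220,120),(4,255,255),(190,130,240,165)));print(a,b)
print(tri(ray(si,*a[:2]),ray(di,*b[:2])))
print("lip",tri(ray(si,372.5,200),ray(di,219.3,176.5)))
# rod verticality: axis midpoints in both views, upper and lower rod
for im,b in((S,(310,100)),(D,(160,80))):
  pass
E
```

```text
[ 256  190   53   46 1631] [281.83507051 211.95953403]
((281.8847961425781, 216.02059936523438), (52.55934143066406, 52.724491119384766), 47.64820098876953)
ring [0.46024627 0.24603849 0.20325383] diam 0.03725120828222113 [0.46077247 0.24606925 0.27725383]
(np.float64(377.1858407079646), np.float64(165.7433628318584), 113, (np.int64(369), np.int64(161), np.int64(385), np.int64(171))) (np.float64(216.16831683168317), np.float64(149.69306930693068), 101, (np.int64(209), np.int64(144), np.int64(223), np.int64(154)))
(array([0.46010564, 0.2479247 , 0.19767235]), np.float64(0.0012298866014520272))
lip (array([0.46087094, 0.24852884, 0.10795826]), np.float64(0.0022577991439053963))
```

Ring and mouth agree to about 1 mm once y is corrected by +1.2 mm. I lower until the rod's foot is inside the flare, above where the ring touches.

Emit:
{"method": "play_rows", "body": {
  "commands": "0 0.04 -0.3 0 0 0;0 0 -0.4 0 0 0;0 0 -0.4 0 0 0;0 0 -0.3 0 0 0;0 0 -0.2 0 0 0;0 0 -0.2 0 0 0;0 0 -0.1 0 0 0;0 0 -0.1 0 0 0;0 0 0 0 0 0;0 0 0 0 0 0;0 0 0 0 0 0"
}}

```text
time_s: 9.95
tcp_pos: [0.4608, 0.248, 0.2175]
ee_rot: [[0.546, -0.838, 0.001], [-0.838, -0.546, 0.0], [-0.0, -0.001, -1.0]]
wrist_force: [0.8, 0.7, -1.2]
gripper_width: 0.298
gripper_force: 30.0
```

Emit:
{"method": "play_rows", "body": {
  "commands": "0 0 -0.05 0 0 0;0 0 -0.05 0 0 0;0 0 -0.05 0 0 0;0 0 -0.05 0 0 0;0 0 0 0 0 0;0 0 0 0 0 0"
}}

```text
time_s: 10.55
tcp_pos: [0.4606, 0.2479, 0.2111]
ee_rot: [[0.545, -0.838, -0.0], [-0.838, -0.545, -0.0], [0.0, 0.0, -1.0]]
wrist_force: [0.6, -0.8, -0.6]
gripper_width: 0.296
gripper_force: 30.0
```

```bash
python3 - <<'E'
from h import *
im={n:shot(n) for n in("scene","side","wrist")}
for n in im: cv2.imwrite(f"pics/{n}4.png",im[n][0])
w=im["wrist"][0]
cv2.imwrite("pics/c4.png",np.hstack([cv2.resize(im["scene"][0][160:260,330:420],(432,480)),cv2.resize(w[120:240,235:327],(368,480))]))
print(r.sense()['wrist_force'],r.sense()['moment'])
E
```

```text
[-0.74899203  0.72598326 -1.25064652] [ 0.04612035 -0.01485235 -0.04611081]
```

View pics/c4.png

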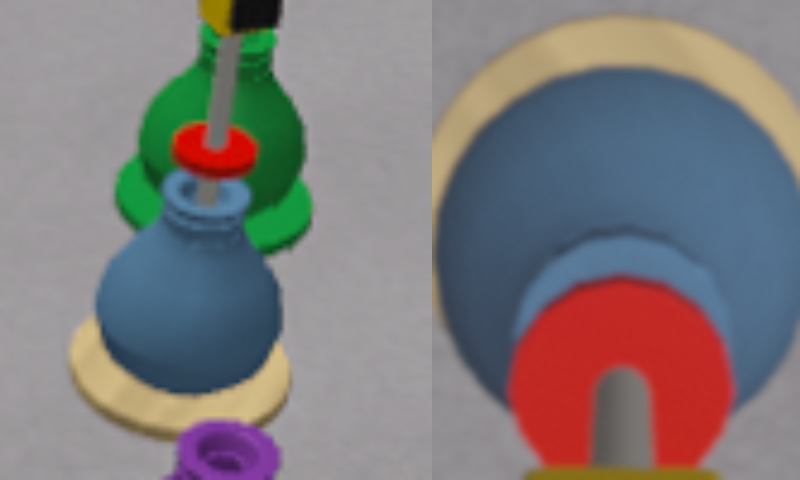

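The rod is in the mouth with the ring still above the rim, and no side force shows. The bottom can't be met until the TCP is at z of about 0.171, so I go down to 0.176 and feel the ring's drag.

Emit:
{"method": "play_rows", "body": {
  "commands": "0 0 -0.07 0 0 0;0 0 -0.07 0 0 0;0 0 -0.07 0 0 0;0 0 -0.07 0 0 0;0 0 -0.07 0 0 0;0 0 -0.07 0 0 0;0 0 -0.07 0 0 0;0 0 -0.07 0 0 0;0 0 0 0 0 0"
}}

```text
time_s: 11.6
tcp_pos: [0.4605, 0.2478, 0.194]
ee_rot: [[0.545, -0.838, -0.001], [-0.838, -0.545, -0.0], [0.0, 0.001, -1.0]]
wrist_force: [0.4, -0.3, -1.5]
gripper_width: 0.298
gripper_force: 30.0
```

Emit:
{"method": "play_rows", "body": {
  "commands": "0 0 -0.05 0 0 0;0 0 -0.05 0 0 0;0 0 -0.05 0 0 0;0 0 -0.05 0 0 0;0 0 -0.05 0 0 0;0 0 -0.05 0 0 0;0 0 0 0 0 0"
}}

```text
time_s: 12.3
tcp_pos: [0.4608, 0.248, 0.1852]
ee_rot: [[0.545, -0.838, 0.0], [-0.838, -0.545, 0.0], [0.0, -0.0, -1.0]]
wrist_force: [-0.2, -0.7, 1.9]
gripper_width: 0.302
gripper_force: 30.0
```

Emit:
{"method": "play_rows", "body": {
  "commands": "0 0 -0.05 0 0 0;0 0 -0.05 0 0 0;0 0 -0.05 0 0 0;0 0 -0.05 0 0 0;0 0 -0.05 0 0 0;0 0 -0.05 0 0 0;0 0 0 0 0 0;0 0 0 0 0 0"
}}

```text
time_s: 13.1
tcp_pos: [0.4607, 0.248, 0.1761]
ee_rot: [[0.545, -0.838, 0.0], [-0.838, -0.545, 0.0], [-0.0, -0.0, -1.0]]
wrist_force: [0.7, -0.4, 0.2]
gripper_width: 0.299
gripper_force: 30.0
```

Ring drag is felt, about +3 N. Now I press on in small steps.

Emit:
{"method": "play_rows", "body": {
  "commands": "0 0 -0.03 0 0 0;0 0 -0.03 0 0 0;0 0 -0.02 0 0 0;0 0 0 0 0 0"
}}

```text
time_s: 13.5
tcp_pos: [0.4607, 0.248, 0.174]
ee_rot: [[0.545, -0.838, 0.0], [-0.838, -0.545, 0.0], [-0.0, -0.0, -1.0]]
wrist_force: [1.8, 0.3, 2.2]
gripper_width: 0.297
gripper_force: 30.0
```

Emit:
{"method": "play_rows", "body": {
  "commands": "0 0 -0.02 0 0 0;0 0 -0.02 0 0 0;0 0 0 0 0 0"
}}

```text
time_s: 13.8
tcp_pos: [0.4607, 0.248, 0.1727]
ee_rot: [[0.545, -0.838, 0.0], [-0.838, -0.545, 0.0], [-0.0, -0.0, -1.0]]
wrist_force: [0.4, 0.8, 3.1]
gripper_width: 0.296
gripper_force: 30.0
```

Emit:
{"method": "play_rows", "body": {
  "commands": "0 0 -0.02 0 0 0;0 0 -0.02 0 0 0;0 0 0 0 0 0"
}}

```text
time_s: 14.1
tcp_pos: [0.4607, 0.248, 0.1715]
ee_rot: [[0.545, -0.838, 0.0], [-0.838, -0.545, 0.0], [-0.0, -0.0, -1.0]]
wrist_force: [1.9, 1.2, 2.3]
gripper_width: 0.294
gripper_force: 30.0
```

Emit:
{"method": "play_rows", "body": {
  "commands": "0 0 -0.02 0 0 0;0 0 -0.02 0 0 0;0 0 0 0 0 0"
}}

```text
time_s: 14.4
tcp_pos: [0.4607, 0.248, 0.1703]
ee_rot: [[0.545, -0.838, 0.0], [-0.838, -0.545, 0.0], [-0.0, -0.0, -1.0]]
wrist_force: [0.4, 1.1, 2.3]
gripper_width: 0.301
gripper_force: 30.0
```

Emit:
{"method": "play_rows", "body": {
  "commands": "0 0 -0.02 0 0 0;0 0 -0.02 0 0 0;0 0 0 0 0 0"
}}

```text
time_s: 14.7
tcp_pos: [0.4607, 0.248, 0.1691]
ee_rot: [[0.545, -0.838, 0.0], [-0.838, -0.545, 0.0], [-0.0, -0.0, -1.0]]
wrist_force: [0.9, 1.1, 2.6]
gripper_width: 0.296
gripper_force: 30.0
```

Emit:
{"method": "play_rows", "body": {
  "commands": "0 0 -0.02 0 0 0;0 0 -0.02 0 0 0;0 0 0 0 0 0"
}}

```text
time_s: 15.0
tcp_pos: [0.4607, 0.248, 0.1679]
ee_rot: [[0.545, -0.838, 0.0], [-0.838, -0.545, 0.0], [-0.0, -0.0, -1.0]]
wrist_force: [1.6, 1.3, 2.9]
gripper_width: 0.299
gripper_force: 30.0
```

Emit:
{"method": "play_rows", "body": {
  "commands": "0 0 -0.02 0 0 0;0 0 -0.02 0 0 0;0 0 0 0 0 0"
}}

```text
time_s: 15.3
tcp_pos: [0.4607, 0.248, 0.1667]
ee_rot: [[0.545, -0.838, 0.0], [-0.838, -0.545, 0.0], [-0.0, -0.0, -1.0]]
wrist_force: [2.0, 1.6, 1.6]
gripper_width: 0.294
gripper_force: 30.0
```

Emit:
{"method": "play_rows", "body": {
  "commands": "0.01 0.01 -0.02 0 0 0;0 0 -0.02 0 0 0;0 0 0 0 0 0"
}}

```text
time_s: 15.6
tcp_pos: [0.4608, 0.248, 0.1653]
ee_rot: [[0.545, -0.838, -0.0], [-0.838, -0.545, -0.0], [0.0, 0.001, -1.0]]
wrist_force: [1.3, 0.5, 1.7]
gripper_width: 0.298
gripper_force: 30.0
```

Emit:
{"method": "play_rows", "body": {
  "commands": "0.01 0.01 -0.02 0 0 0;0 0 -0.02 0 0 0;0 0 0 0 0 0"
}}

```text
time_s: 15.9
tcp_pos: [0.4608, 0.2481, 0.164]
ee_rot: [[0.545, -0.838, -0.001], [-0.838, -0.545, -0.001], [0.0, 0.001, -1.0]]
wrist_force: [0.3, 0.6, 2.4]
gripper_width: 0.292
gripper_force: 30.0
```

Emit:
{"method": "play_rows", "body": {
  "commands": "0 0 -0.02 0 0 0;0 0 -0.02 0 0 0;0 0 0 0 0 0"
}}

```text
time_s: 16.2
tcp_pos: [0.4608, 0.2481, 0.1628]
ee_rot: [[0.545, -0.838, -0.001], [-0.838, -0.545, -0.001], [0.0, 0.001, -1.0]]
wrist_force: [-0.3, -0.5, 1.6]
gripper_width: 0.296
gripper_force: 30.0
```

Emit:
{"method": "play_rows", "body": {
  "commands": "0 0 -0.02 0 0 0;0 0 -0.02 0 0 0;0 0 0 0 0 0"
}}

```text
time_s: 16.5
tcp_pos: [0.4608, 0.2481, 0.1616]
ee_rot: [[0.545, -0.838, -0.001], [-0.838, -0.545, -0.001], [0.0, 0.001, -1.0]]
wrist_force: [-1.4, -1.3, 2.2]
gripper_width: 0.293
gripper_force: 30.0
```

Emit:
{"method": "play_rows", "body": {
  "commands": "-0.01 -0.01 -0.02 0 0 0;0 0 -0.02 0 0 0;0 0 0 0 0 0"
}}

```text
time_s: 16.8
tcp_pos: [0.4608, 0.2481, 0.1606]
ee_rot: [[0.545, -0.838, -0.0], [-0.838, -0.545, -0.0], [0.0, 0.0, -1.0]]
wrist_force: [-0.7, -1.7, 1.4]
gripper_width: 0.296
gripper_force: 30.0
```

Emit:
{"method": "play_rows", "body": {
  "commands": "0 0 -0.02 0 0 0;0 0 -0.02 0 0 0;0 0 0 0 0 0"
}}

```text
time_s: 17.1
tcp_pos: [0.4608, 0.2481, 0.1594]
ee_rot: [[0.545, -0.838, -0.0], [-0.838, -0.545, -0.0], [0.0, 0.0, -1.0]]
wrist_force: [-0.8, -1.6, 2.3]
gripper_width: 0.296
gripper_force: 30.0
```

Emit:
{"method": "play_rows", "body": {
  "commands": "0 0 -0.02 0 0 0;0 0 -0.02 0 0 0;0 0 0 0 0 0"
}}

```text
time_s: 17.4
tcp_pos: [0.4608, 0.2481, 0.1582]
ee_rot: [[0.545, -0.838, -0.0], [-0.838, -0.545, -0.0], [-0.0, 0.0, -1.0]]
wrist_force: [-1.9, -1.8, 2.0]
gripper_width: 0.298
gripper_force: 30.0
```

Emit:
{"method": "play_rows", "body": {
  "commands": "-0.005 -0.01 -0.02 0 0 0;0 0 -0.02 0 0 0;0 0 0 0 0 0"
}}

```text
time_s: 17.7
tcp_pos: [0.4608, 0.2481, 0.1571]
ee_rot: [[0.545, -0.838, 0.0], [-0.838, -0.545, 0.0], [-0.0, -0.0, -1.0]]
wrist_force: [-1.3, -0.1, 2.3]
gripper_width: 0.296
gripper_force: 30.0
```

Emit:
{"method": "play_rows", "body": {
  "commands": "0 0 -0.02 0 0 0;0 0 -0.02 0 0 0;0 0 0 0 0 0"
}}

```text
time_s: 18.0
tcp_pos: [0.4608, 0.2481, 0.1559]
ee_rot: [[0.545, -0.838, 0.0], [-0.838, -0.545, 0.0], [-0.0, -0.0, -1.0]]
wrist_force: [-0.5, 0.6, 1.5]
gripper_width: 0.297
gripper_force: 30.0
```

Emit:
{"method": "play_rows", "body": {
  "commands": "0 0 -0.02 0 0 0;0 0 -0.02 0 0 0;0 0 0 0 0 0"
}}

```text
time_s: 18.3
tcp_pos: [0.4608, 0.248, 0.1547]
ee_rot: [[0.545, -0.838, 0.0], [-0.838, -0.545, 0.0], [-0.0, -0.0, -1.0]]
wrist_force: [-0.9, -0.2, 2.5]
gripper_width: 0.294
gripper_force: 30.0
```

Emit:
{"method": "play_rows", "body": {
  "commands": "0 0 -0.02 0 0 0;0 0 -0.02 0 0 0;0 0 0 0 0 0"
}}

```text
time_s: 18.6
tcp_pos: [0.4608, 0.2481, 0.1535]
ee_rot: [[0.545, -0.838, 0.0], [-0.838, -0.545, 0.0], [-0.0, -0.0, -1.0]]
wrist_force: [-1.1, 0.9, 2.5]
gripper_width: 0.295
gripper_force: 30.0
```

Emit:
{"method": "play_rows", "body": {
  "commands": "0 0 -0.02 0 0 0;0 0 -0.02 0 0 0;0 0 0 0 0 0"
}}

```text
time_s: 18.9
tcp_pos: [0.4608, 0.248, 0.1523]
ee_rot: [[0.545, -0.838, 0.0], [-0.838, -0.545, 0.0], [-0.0, -0.0, -1.0]]
wrist_force: [-1.2, 0.3, 2.2]
gripper_width: 0.291
gripper_force: 30.0
```

Emit:
{"method": "play_rows", "body": {
  "commands": "0 0 -0.02 0 0 0;0 0 -0.02 0 0 0;0 0 0 0 0 0"
}}

```text
time_s: 19.2
tcp_pos: [0.4608, 0.248, 0.1511]
ee_rot: [[0.545, -0.838, 0.0], [-0.838, -0.545, 0.0], [-0.0, -0.0, -1.0]]
wrist_force: [-1.9, 1.0, 1.5]
gripper_width: 0.296
gripper_force: 30.0
```

Emit:
{"method": "play_rows", "body": {
  "commands": "0 0 -0.02 0 0 0;0 0 -0.02 0 0 0;0 0 0 0 0 0"
}}

```text
time_s: 19.5
tcp_pos: [0.4608, 0.248, 0.1499]
ee_rot: [[0.545, -0.838, 0.0], [-0.838, -0.545, 0.0], [-0.0, -0.0, -1.0]]
wrist_force: [-1.2, 0.9, 2.2]
gripper_width: 0.295
gripper_force: 30.0
```

Emit:
{"method": "play_rows", "body": {
  "commands": "-0.005 0 -0.02 0 0 0;0 0 -0.02 0 0 0;0 0 0 0 0 0"
}}

```text
time_s: 19.8
tcp_pos: [0.4608, 0.248, 0.1487]
ee_rot: [[0.545, -0.838, 0.0], [-0.838, -0.545, 0.0], [-0.0, -0.0, -1.0]]
wrist_force: [-1.0, 1.6, 2.2]
gripper_width: 0.297
gripper_force: 30.0
```

Emit:
{"method": "play_rows", "body": {
  "commands": "0 0 -0.02 0 0 0;0 0 -0.02 0 0 0;0 0 0 0 0 0"
}}

```text
time_s: 20.1
tcp_pos: [0.4608, 0.248, 0.1475]
ee_rot: [[0.545, -0.838, 0.0], [-0.838, -0.545, 0.0], [0.0, -0.0, -1.0]]
wrist_force: [-0.3, 0.9, 1.8]
gripper_width: 0.295
gripper_force: 30.0
```

Emit:
{"method": "play_rows", "body": {
  "commands": "0 0 -0.02 0 0 0;0 0 -0.02 0 0 0;0 0 0 0 0 0"
}}

```text
time_s: 20.4
tcp_pos: [0.4608, 0.248, 0.1463]
ee_rot: [[0.546, -0.838, 0.0], [-0.838, -0.546, 0.0], [0.0, -0.0, -1.0]]
wrist_force: [-0.4, 1.6, 1.9]
gripper_width: 0.296
gripper_force: 30.0
```

Emit:
{"method": "play_rows", "body": {
  "commands": "0 0 -0.02 0 0 0;0 0 -0.02 0 0 0;0 0 0 0 0 0"
}}

```text
time_s: 20.7
tcp_pos: [0.4608, 0.248, 0.1451]
ee_rot: [[0.545, -0.838, 0.0], [-0.838, -0.545, 0.0], [-0.0, -0.0, -1.0]]
wrist_force: [0.4, 0.9, 1.3]
gripper_width: 0.3
gripper_force: 30.0
```

Emit:
{"method": "play_rows", "body": {
  "commands": "0 0 -0.02 0 0 0;0 0 -0.02 0 0 0;0 0 0 0 0 0"
}}

```text
time_s: 21.0
tcp_pos: [0.4608, 0.248, 0.144]
ee_rot: [[0.545, -0.838, 0.0], [-0.838, -0.545, 0.0], [-0.0, -0.0, -1.0]]
wrist_force: [0.2, 0.5, 2.9]
gripper_width: 0.295
gripper_force: 30.0
```

Emit:
{"method": "play_rows", "body": {
  "commands": "0 0 -0.02 0 0 0;0 0 -0.02 0 0 0;0 0 0 0 0 0"
}}

```text
time_s: 21.3
tcp_pos: [0.4608, 0.248, 0.1438]
ee_rot: [[0.546, -0.838, 0.001], [-0.838, -0.546, 0.0], [0.0, -0.001, -1.0]]
wrist_force: [-1.1, -0.1, 8.3]
gripper_width: 0.298
gripper_force: 30.0
```

The bottom is felt: the force is up 6 N over the drag, and the TCP stopped. I hold, ease slightly while still pressed, then open.

Emit:
{"method": "play_rows", "body": {
  "commands": "0 0 0 0 0 0;0 0 0 0 0 0;0 0 0 0 0 0"
}}

```text
time_s: 21.6
tcp_pos: [0.4608, 0.248, 0.1438]
ee_rot: [[0.546, -0.838, 0.001], [-0.838, -0.546, 0.0], [0.0, -0.001, -1.0]]
wrist_force: [-2.9, -0.4, 7.5]
gripper_width: 0.29
gripper_force: 30.0
```

Emit:
{"method": "play_rows", "body": {
  "commands": "0 0 0.01 0 0 0;0 0 0 0 0 0"
}}

```text
time_s: 21.8
tcp_pos: [0.4608, 0.248, 0.1438]
ee_rot: [[0.546, -0.838, 0.001], [-0.838, -0.546, 0.0], [0.0, -0.001, -1.0]]
wrist_force: [-1.1, -0.1, 5.3]
gripper_width: 0.298
gripper_force: 30.0
```

Emit:
{"method": "play_rows", "body": {
  "commands": "0 0 0 0 0 0;0 0 0 0 0 0;0 0 0 0 0 0;0 0 0 0 0 0;0 0 0 0 0 0;0 0 0 0 0 0;0 0 0 0 0 0;0 0 0 0 0 0",
  "grip": 80
}}

```text
time_s: 22.6
tcp_pos: [0.4606, 0.2479, 0.1431]
ee_rot: [[0.545, -0.838, -0.0], [-0.838, -0.545, -0.0], [0.0, 0.0, -1.0]]
wrist_force: [-0.6, -0.6, 0.2]
gripper_width: 0.894
gripper_force: 0.0
```

Emit:
{"method": "play_rows", "body": {
  "commands": "0 0 0.2 0 0 0;0 0 0.5 0 0 0;0 0 1 0 0 0;0 0 1 0 0 0;0 0 1 0 0 0;0 0 1 0 0 0;0 0 0.5 0 0 0;0 0 0 0 0 0;0 0 0 0 0 0"
}}

```text
time_s: 23.5
tcp_pos: [0.4602, 0.2478, 0.2986]
ee_rot: [[0.545, -0.838, -0.001], [-0.838, -0.545, 0.0], [-0.001, 0.0, -1.0]]
wrist_force: [-0.5, 0.6, -0.5]
gripper_width: 0.921
gripper_force: 0.0
```

```bash
python3 - <<'E'
from h import *
im={n:shot(n) for n in("scene","side")}
S,D=im["scene"][0],im["side"][0];si,di=im["scene"][2],im["side"][2]
cv2.imwrite("pics/c5.png",np.hstack([cv2.resize(S[100:260,310:430],None,fx=3,fy=3),cv2.resize(D[80:240,160:280],None,fx=3,fy=3)]))
for n,lo,hi in(("ring",(0,200,100),(5,255,255)),("yellow",(22,120,60),(35,255,255))):
    a=cen(mask(S,lo,hi,(345,130,400,215)));b=cen(mask(D,lo,hi,(195,100,245,190)));print(n,a[:3],b[:3],tri(ray(si,*a[:2]),ray(di,*b[:2])))
print(r.sense()['tcp_pos'],r.sense()['wrist_force'])
E
```

```text
ring (np.float64(373.4732142857143), np.float64(198.17857142857142), 112) (np.float64(218.62765957446808), np.float64(175.2127659574468), 94) (array([0.45970288, 0.2498876 , 0.11227833]), np.float64(0.00279832868710552))
yellow (np.float64(375.92), np.float64(181.03142857142856), 350) (np.float64(216.8793103448276), np.float64(160.91379310344828), 232) (array([0.46010956, 0.25041741, 0.15936235]), np.float64(0.0003288756366887784))
[0.45998544 0.24749687 0.29763446] [-0.82146091 -0.00626302 -0.03981987]
```

View pics/c5.png

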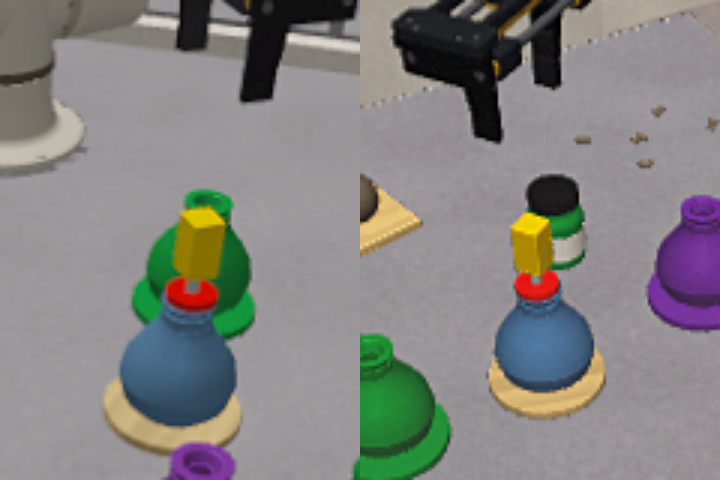

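The gauge stands upright in the blue vase with the ring flat on the rim, at (190,293) in the scene crop. The gripper is clear, so I hand it in.

```bash
python3 -c "
from station import r
print(r.finish_job())"
```

```text
the job is handed in; nothing more can be done
None
```

The gauge is standing released and upright in the blue vase, rod pressed home on the bottom and ring lying on the rim, and I've handed the job in at about 23.6 s; the call didn't return a verdict.

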